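# Clamp a culture dish in the sliding-jaw holder of a warm stage

## Robot

A 6-joint arm with a two-finger parallel gripper is mounted at the origin on the work surface. World frame = base frame: x ahead of the robot, y to its left, z up, the work surface at z = 0. Lengths are in mm, angles in degrees, forces in N, time in s.
With the tool pointing down it reaches from about 300 to 850 mm from the base axis. Payload 4.2 kg.
Tool frame: the origin (TCP) lies midway between the tips of the shut fingers; the grasp point (between the pads) lies 19 mm behind it; z points along the fingers, x is the direction in which the jaws open and shut, and the axes are right-handed (so a half turn about z gives the same grasp; the last joint's range is limited). The gripper opens to 91 mm and grips with 3 to 60 N. Pads are 32 mm wide; open, the fingers measure 118 mm over their backs; the gripper's body (76 mm by 178 mm) begins 60 mm behind the grasp point.
Start: joints at [-77.292, 18.312, 89.639, -0, 72.044, -1.146], TCP at [137.686, -558.288, 213.976] pointing down, gripper open.
Joint ranges: [-177.97, 177.97], [-48.28, 115.42], [12.27, 149.76], [-77.06, 257.06], [2.81, 150.46], [-146.56, 146.56]. Speed limits (degrees/s): [147.25, 147.25, 180, 180, 180, 180].

## Interface

Orientations are given as [roll, pitch, yaw] about the fixed x, y, z axes, in that order (R = Rz(yaw) Ry(pitch) Rx(roll)).
In Python, from workcell import env gives the robot as it stands. The module is installed in compiled form; this text tells all that it offers.
- The arm moves only by the tool drive_tool, never from a script. Its argument "series" is a list of rows, each a list of 3 entries, a list of its own where there are three numbers: the closure, from 0 (fully open) to 1 (shut), then the shift along the tool's x, y, z in mm, then the turn, a rotation vector about the tool's x, y, z in rad. In form: [[gripper, [dx, dy, dz], [rx, ry, rz]], ...]. A call has exactly 5 rows; each row is the pose to reach, as a shift and turn from the pose commanded when the call began, along the tool's axes at that moment; what a row does not reach only later rows make up. A row lasts 1/10 s, in which the tool goes at most 50 mm and 8.59 degrees, less where a joint would pass 70% of its speed; a pose out of reach is approached as far as the arm can. A call with a gripper value outside its range is refused whole. The fingers move at their own pace and stop on an object; "squeeze" is the grip in N (left out, the last holds). Time passes only in rows, so rows that repeat a pose let the fingers close, or fill a call up. It gives the time, the measured TCP pose, the force and the opening at its end, in the units of the state.
- env.state(): the state, without advancing time (a new reading comes with each control period).
- env.grab_frame(name): name is "side" or "top" or "wrist"; returns a dict with "image" (384x512x3 uint8, red, green, blue), "K" (3x3 intrinsics, pixels), "origin" and "orientation" of the camera in the world. Camera axes: x right, y down, z forward; pixel columns grow to the right and rows downward; lengths in mm; the calibration is good to about 2 mm. A picture is of the moment at which its call begins. There is no depth.
- env.job_done(): hands the job in, once; it reports no verdict.
The state is a dict: "time_s": time; "qpos": joint angles; "qvel": joint speeds; "effort": joint torques, N m; "ee_pos": TCP position; "ee_rot": TCP orientation; "force": force on the tool from outside, world axes, zero at the start; "torque": the same for the moment, N m; "gripper_width": finger opening in mm.
Only numpy, scipy, OpenCV 4.12 (cv2) and the standard library are available. Lean on these libraries where they do the work, as an engineer would, in place of code of your own. Each camera call takes 0.05 s, during which the arm holds its last target.

## Task

Open the sliding jaw of the dish holder on the warm stage, set the small closed dish flat on the stage plate between the two jaws (next to the guide beam, not out at the jaw tips), and slide the jaw shut like a caliper until both jaws just grip the dish. Feel for the contact: the dish must stay lightly but surely gripped when you let go, yet never press so hard that the sliding jaw is sprung as much as a degree out of square. Leave everything else where it is.

Things in the scene. Friction and masses are not known exactly. Their poses are not given: they have to be found in the camera images.
- stage: Warm viewing stage fixed to the bench: white housing, dark steel top plate 200 (x) by 260 (y) mm, surface 32 mm above the origin (centre of the underside; x, y along its sides, z up). A graduated aluminium guide beam, 12 mm wide, 3 mm high above the plate, runs along stage y at x = -35 mm. The two jaws are bars standing out over the plate from x = -48 to +36 mm, tops 12 mm above the plate.
- fixed_jaw: Fixed jaw of the holder, part of the stage, at its +y side, a straight aluminium bar. Origin: on the beam's centre line, at plate height, in the plane of the flat face that touches the dish; that face looks to stage -y. Axes as the stage's.
- slider: Sliding jaw with carriage and knob, one aluminium piece on the beam. Origin: on the knob's axis above the beam's centre line, at plate height; axes as the stage's while square. Its flat dish face looks to stage +y, 28 mm from the origin along +y. As on a caliper, pressure on it away from the beam springs it out of square (about the knob's axis), 1 degree per 0.11 N m; it springs back.
- knob (a point): Middle of the upright round black knob of the sliding jaw, 16 mm in diameter, from 17 to 42 mm above the plate (this point: 30 mm above the plate). Nothing on the stage near it rises higher than 13 mm above the plate. It is the grip for sliding the jaw.
- gap (a joint): Distance in m between the two jaw faces (jaw square). 0 = shut, 0.10 = fully open; it grows as the sliding jaw moves to stage -y. It starts too narrow for the dish. The slide drags with about 2 N and stays where it is left.
- small_dish: The small closed round culture dish (lid on, one rigid piece), clear and whitish plastic, nominally 40 mm in diameter (moulded lids vary by up to 2 mm either way, so only touch tells when a jaw meets it) and 13 mm high, about 25 g, standing on the bench. Origin: centre of its underside, z up.
- large_dish: Larger closed dish of the same kind, 60 mm in diameter, 15 mm high; not wanted, leave it. Origin: centre of its underside.
- jar: Amber glass jar with a white cap, 46 mm in diameter, 53 mm high; leave it. Origin: centre of its underside.
- pen: Marker pen lying on the bench, 125 mm long, 11 mm thick; leave it. Origin: centre of its underside, x along it.
- tweezers: Flat steel tweezers, 115 mm long and 5 mm high, lying along the stage plate's +x edge, clear of the jaws; leave them. Origin: underside, near the middle, x along them.
Things that resemble listed ones, but are neither listed nor needed, are in the scene too. What is shaped like the small_dish but blue or pink is not meant.

How it is judged (in metres and radians):
On the way, in this order (a step that is already met when the one before it is completed fails the run):
1. the small dish stands flat on the stage plate between the opened jaws (z of small_dish in the frame of stage between 0.03 and 0.034 m and angle between small_dish's own z axis and vertical below 0.035 rad and y of small_dish in the frame of fixed_jaw below -0.018 m and y of small_dish in the frame of slider above 0.046 m and x of small_dish in the frame of fixed_jaw between 0.02 and 0.042 m and contact force between the fingers and small_dish below 0.05 N), for 0.1 s.
2. both jaws press on the dish (contact force between each of slider, fixed_jaw and small_dish above 0.6 N), for 0.2 s.
At the end, for the whole second after the job is handed in: The small dish stands flat on the stage plate (within 2 degrees and 2 mm), its centre 20 to 42 mm from the beam's centre line, and both jaws press on it with more than 0.4 N each with the knob let go; the sliding jaw is square within 0.85 degrees, and the dish and the jaw are at rest (contact force between each of slider, fixed_jaw and small_dish above 0.4 N and angle between the y axis of slider and the y axis of stage, either way round below 0.015 rad and z of small_dish in the frame of stage between 0.03 and 0.034 m and angle between small_dish's own z axis and vertical below 0.035 rad and x of small_dish in the frame of fixed_jaw between 0.02 and 0.042 m and linear speed of small_dish below 0.005 m/s and velocity of joint gap between -0.003 and 0.003 m/s); the robot touches nothing.
It fails at once if the sliding jaw is forced more than 1 degree out of square with the stage (angle between the y axis of slider and the y axis of stage, either way round above 0.0175 rad).
It fails at once if the large dish, jar, pen or tweezers is pushed more than 15 mm from its place (distance of any of large_dish, jar, pen, tweezers from where it was at the start of the episode above 0.015 m).
It also fails if it takes over 64 s, if anything falls off the work surface, if the arm or the gripper's body presses on something with over 40 N, if the wrist force passes 120 N, or if a joint passes its speed limit or range.

## Working session

There is one attempt and no reset: what is moved stays moved. The work goes in short steps, Python scripts to look and compute and a tool call to move; the robot and the scene stay as the last step left them, time stands still between calls to the robot, and variables do not carry over. Pictures are saved under pics/ and viewed, and the job is handed in when it is done.

Besides the shell and the picture viewer there is one more tool, called in YAML: its name, and indented under it one key for each argument. drive_tool: Moves the arm, as the interface text tells. Its arguments: {"type":"object","properties":{"series":{"type":"array","items":{"type":"array"}},"squeeze":{"type":"number"}},"required":["series"]}

```bash
mkdir -p pics; python3 - <<'E'
from workcell import env
import cv2,json,numpy as np
s=env.state();print({k:np.round(v,3).tolist() for k,v in s.items()})
for n in ["top","side","wrist"]:
    f=env.grab_frame(n);cv2.imwrite(f"pics/{n}0.png",f["image"][:,:,::-1])
    print(n,np.round(f["K"],1).tolist(),np.round(f["origin"],1),np.round(f["orientation"],3))
E
```

```text
{'time_s': 0.0, 'qpos': [-77.292, 18.35, 89.706, -0.001, 72.041, -1.145], 'qvel': [0.169, -0.041, -0.013, 0.004, -0.036, 0.001], 'effort': [-0.001, -41.247, -23.197, 0.073, 0.046, -0.0], 'ee_pos': [137.567, -557.792, 213.136], 'ee_rot': [-179.999, 0.098, -76.147], 'force': [0.012, -0.783, 0.404], 'torque': [0.007, -0.039, 0.006], 'gripper_width': 91.148}
top [[376.8, 0.0, 250.0], [0.0, 376.8, 190.8], [0.0, 0.0, 1.0]] [419.5 110.2 787.1] [-171.875   -0.638  -89.436]
side [[366.7, 0.0, 256.8], [0.0, 366.7, 186.4], [0.0, 0.0, 1.0]] [480.3 595.2 676. ] [-141.559    0.246 -175.196]
wrist [[321.9, 0.0, 255.5], [0.0, 321.9, 189.1], [0.0, 0.0, 1.0]] [ 201.4 -542.2  384.6] [ 1.66293e+02  6.00000e-03 -7.62050e+01]
```

View pics/top0.png

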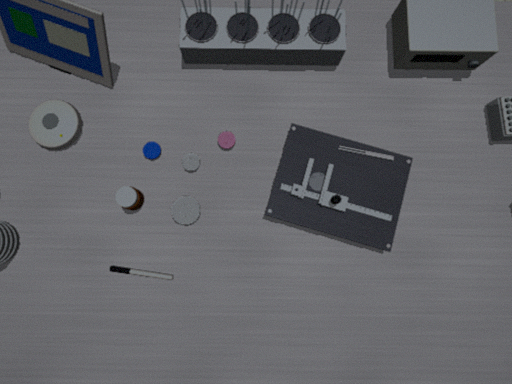

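View pics/side0.png

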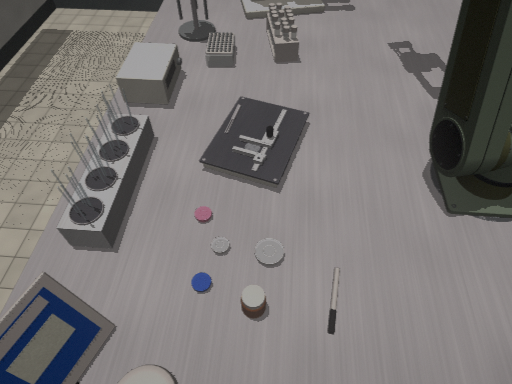

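View pics/wrist0.png

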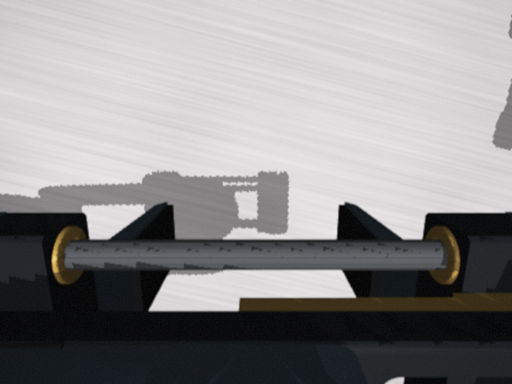

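```bash
python3 - <<'E'
import cv2
a=cv2.imread("pics/top0.png")
cv2.imwrite("pics/z1.png",cv2.resize(a[115:260,260:420],None,fx=4,fy=4,interpolation=cv2.INTER_CUBIC))
cv2.imwrite("pics/z2.png",cv2.resize(a[120:240,110:250],None,fx=4,fy=4,interpolation=cv2.INTER_CUBIC))
a=cv2.imread("pics/side0.png")
cv2.imwrite("pics/z3.png",cv2.resize(a[90:190,195:320],None,fx=5,fy=5,interpolation=cv2.INTER_CUBIC))
E
```

```text
(no output)
```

View pics/z1.png

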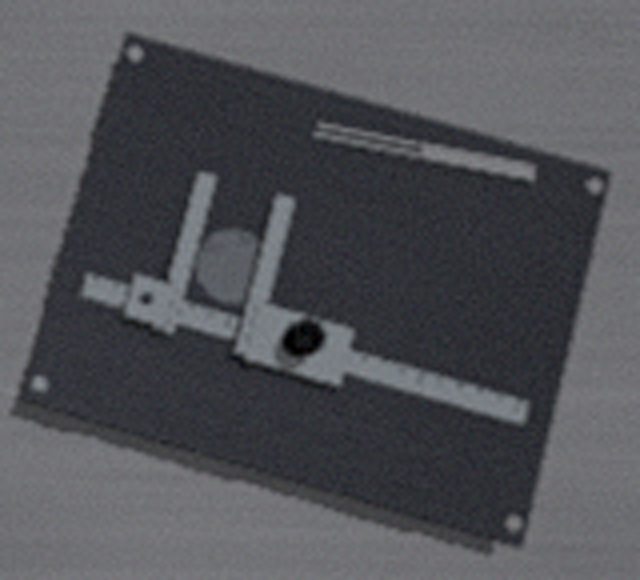

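View pics/z2.png

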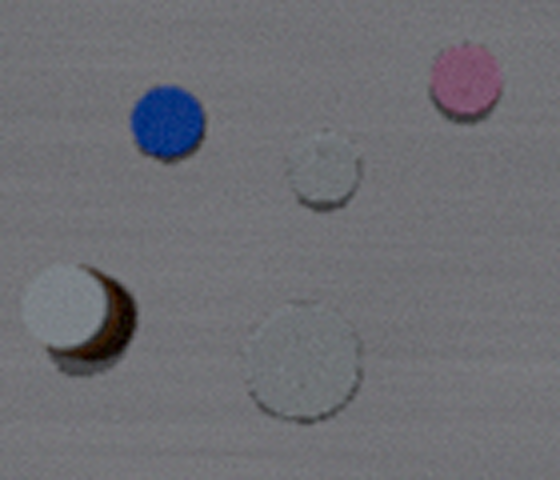

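View pics/z3.png

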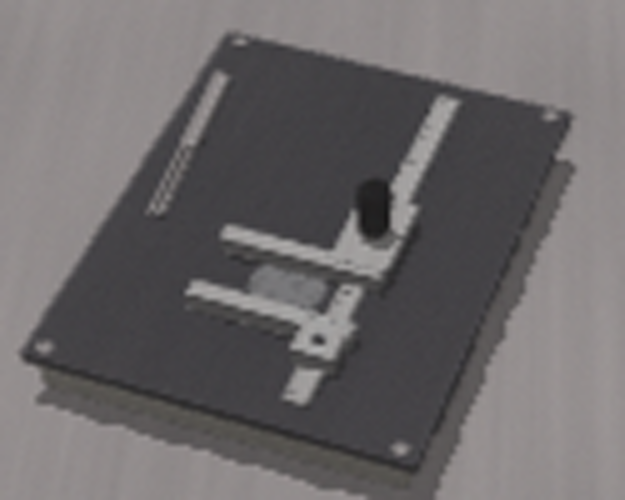

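```bash
cat > h.py <<'E'
import numpy as np,cv2
from scipy.spatial.transform import Rotation as R
def cam(f): return np.array(f["K"]),np.array(f["origin"]),R.from_euler("xyz",f["orientation"],degrees=True).as_matrix()
def ray(c,p,z):
    K,o,M=c; p=np.atleast_2d(p).astype(float)
    d=(M@np.linalg.inv(K)@np.c_[p,np.ones(len(p))].T).T
    return (o+d*((z-o[2])/d[:,2])[:,None])
def proj(c,X):
    K,o,M=c; q=(K@M.T@(np.atleast_2d(X)-o).T).T
    return q[:,:2]/q[:,2:]
E
python3 - <<'E'
from h import *
from workcell import env
import pickle
F={}
for n in ["top","side"]:
    f=env.grab_frame(n); F[n]=f
pickle.dump(F,open("F0.pkl","wb"))
for n,roi in [("top",(255,115,425,265)),("side",(190,85,320,195))]:
    f=F[n];c=cam(f);g=cv2.cvtColor(f["image"],cv2.COLOR_RGB2GRAY)
    hsv=cv2.cvtColor(f["image"],cv2.COLOR_RGB2HSV)
    x0,y0,x1,y1=roi
    m=np.zeros_like(g); m[y0:y1,x0:x1]=(g[y0:y1,x0:x1]<75)*255
    m=cv2.morphologyEx(m,cv2.MORPH_OPEN,np.ones((3,3)))
    cs,_=cv2.findContours(m,cv2.RETR_EXTERNAL,cv2.CHAIN_APPROX_NONE)
    k=max(cs,key=cv2.contourArea); 
    W=ray(c,k[:,0,:],32)[:,:2].astype(np.float32)
    print(n,"plate rect",cv2.minAreaRect(W))
    for nm,cen,ra,z in [("small",(191,163) if n=="top" else (220,245),14,13),("large",(186,210) if n=="top" else (269,251),22,15)]:
        cx,cy=cen; print(nm,g[cy-ra:cy+ra:3,cx],g[cy,cx-ra:cx+ra:2])
E
```

```text
top plate rect ((536.3538818359375, -76.65565490722656), (261.4888916015625, 207.79432678222656), 74.31016540527344)
small [117 100 114 100 112 108 111  72 103 113] [115 115 103 102 111 114 107 109 113 114 115  98 112 108]
large [112 113 110 111 113 112 111 110 113 115 109 113  78 119 113] [116 111 118 109 116 109 115 109 114 109 114 115 112 112 117 110 113 111
 104 116 112 113]
side plate rect ((538.1927490234375, -75.35946655273438), (262.54461669921875, 199.99923706054688), 74.04736328125)
small [140 139 149 136 143 144 144 124  93 140] [141 143 127 147 143 150 144 143 143 143 143 153 129 139]
large [140 142 141 162 143 145 143 144 143 155 143 145  83 143 144] [143 142 140 140 132 144 143 144 132 146 144 144 144 144 149 143 143 144
 144 143 141 143]
```

```bash
python3 - <<'E'
from h import *
import pickle
F=pickle.load(open("F0.pkl","rb"))
t=cam(F["top"]);s=cam(F["side"])
im=F["top"]["image"]; g=cv2.cvtColor(im,cv2.COLOR_RGB2GRAY)
# screws: bright blobs near plate corners (zoomed coords /4 + offset)
for n,pts in [("top",[(293.7,128.2),(408.9,161.4),(269.9,211),(388.5,245.8)]),
              ("side",[(195+240/5,90+42/5),(195+550/5,90+116/5),(195+45/5,90+346/5),(195+402/5,90+449/5)])]:
    c=cam(F[n]); gg=cv2.cvtColor(F[n]["image"],cv2.COLOR_RGB2GRAY).astype(float); P=[]
    for x,y in pts:
        x0,y0=int(x)-3,int(y)-3; w=np.clip(gg[y0:y0+7,x0:x0+7]-np.median(gg[y0:y0+7,x0:x0+7])-15,0,None)
        w[:, :][w<0]=0
        yy,xx=np.mgrid[y0:y0+7,x0:x0+7]; P.append(((w*xx).sum()/w.sum(),(w*yy).sum()/w.sum()))
    W=ray(c,P,32)[:,:2]; print(n,np.round(P,1).tolist(),np.round(W,1).tolist(),"centre",W.mean(0).round(1))
    for i,j in [(0,1),(0,2),(1,3),(2,3)]: d=W[i]-W[j];print(i,j,np.linalg.norm(d).round(1),np.degrees(np.arctan2(d[1],d[0])).round(2))
# knob top: dark blobs
K=[]
for n,(x0,y0,x1,y1),thr in [("top",(326,188,346,212),48),("side",(262,120,280,140),45)]:
    gg=cv2.cvtColor(F[n]["image"],cv2.COLOR_RGB2GRAY); r=gg[y0:y1,x0:x1]
    m=(r<30).astype(np.uint8); nn,l,st,ce=cv2.connectedComponentsWithStats(m); k=1+st[1:,4].argmax()
    print(n,st[k],ce[k]+[x0,y0]); K.append(ce[k]+[x0,y0])
print("knob top@z=74-ish top",ray(t,K[0],70),"side@62",ray(s,K[1],61))
# dish: gradient edges around
for n,(cx,cy) in [("top",(191,163)),("side",(220,245))]:
    a=F[n]["image"][cy-20:cy+20,cx-25:cx+25]
    a=cv2.normalize(cv2.GaussianBlur(a,(0,0),.7),None,0,255,cv2.NORM_MINMAX)
    cv2.imwrite(f"pics/d_{n}.png",cv2.resize(a[:,:,::-1],None,fx=12,fy=12,interpolation=cv2.INTER_CUBIC))
E
```

```text
top [[293.0, 127.7], [408.4, 161.1], [269.5, 210.5], [388.1, 245.5]] [[660.9, 14.8], [592.9, -222.4], [488.0, 63.4], [420.6, -173.2]] centre [540.6 -79.4]
0 1 246.8 74.01
0 2 179.6 -15.68
1 3 179.2 -15.94
2 3 246.0 74.1
side [[243.3, 95.8], [305.4, 110.9], [203.2, 158.7], [274.6, 179.3]] [[590.5, -232.6], [417.8, -181.9], [660.6, 12.3], [487.1, 62.2]] centre [539. -85.]
0 1 180.0 -16.37
0 2 254.7 -105.97
1 3 253.7 -105.87
2 3 180.5 -16.05
top [ 5  8 10  8 57] [335.33333333 199.45614035]Traceback (most recent call last):
  File "<stdin>", line 20, in <module>
ValueError: attempt to get argmax of an empty sequence
```

```bash
python3 - <<'E'
from h import *
import pickle
F=pickle.load(open("F0.pkl","rb"))
t=cam(F["top"]);s=cam(F["side"])
K=[]
for n,(x0,y0,x1,y1),thr in [("top",(326,188,346,212),40),("side",(262,120,280,140),50)]:
    gg=cv2.cvtColor(F[n]["image"],cv2.COLOR_RGB2GRAY); r=gg[y0:y1,x0:x1]
    m=(r<thr).astype(np.uint8); nn,l,st,ce=cv2.connectedComponentsWithStats(m); k=1+st[1:,4].argmax()
    print(n,st[k]+np.array([x0,y0,0,0,0]),ce[k]+[x0,y0]); K.append(ce[k]+[x0,y0])
print("top",ray(t,K[0],[74]),"side",ray(s,K[1],61))
# dish: gradient edges around
for n,(cx,cy) in [("top",(191,163)),("side",(220,245))]:
    a=F[n]["image"][cy-20:cy+20,cx-25:cx+25]
    a=cv2.normalize(cv2.GaussianBlur(a,(0,0),.7),None,0,255,cv2.NORM_MINMAX)
    cv2.imwrite(f"pics/d_{n}.png",cv2.resize(a[:,:,::-1],None,fx=12,fy=12,interpolation=cv2.INTER_CUBIC))
E
```

```text
top [331 196  10   8  63] [335.33333333 199.38095238]
side [266 126   7  12  66] [269.34848485 131.        ]
top [[506.80250222 -59.85938694  74.        ]] side [[507.78037429 -65.02235882  61.        ]]
```

View pics/d_top.png

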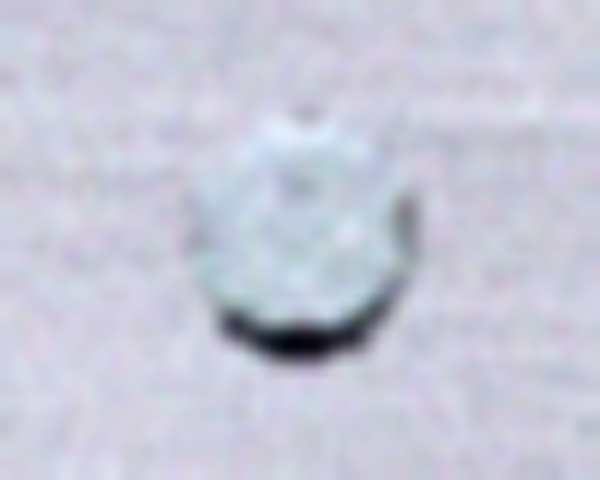

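View pics/d_side.png

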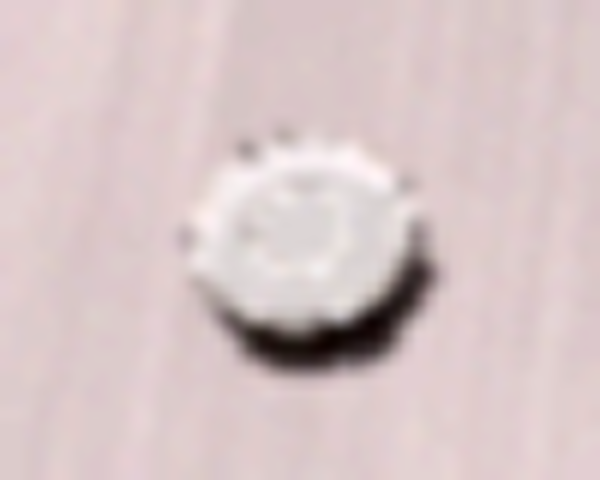

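```bash
python3 - <<'E'
from h import *
import pickle
F=pickle.load(open("F0.pkl","rb"))
t=cam(F["top"]);s=cam(F["side"])
print(ray(t,(190.7,160.7),13),ray(s,(219.7,243.9),10))
a=np.radians(-15.95);M=np.array([[np.cos(a),-np.sin(a)],[np.sin(a),np.cos(a)]])
c=np.array([540,-81.])
for p in [(506.8,-59.9),(507.8,-65)]: print("knob in stage",M.T@(p-c))
print("knob side foot/top",ray(s,(269.3,126.5),74)[0,:2],ray(t,(335.5,198.5),72)[0,:2])
print(c+M@[-35,15],c+M@[-35,20])
# fixed jaw face: inner edge near (top zoom) left bar right edge tops z=44
for p in [(217,180),(182,285),(272,195),(250,290)]: 
  w=ray(t,(260+p[0]/4-.4,115+p[1]/4-.4),44)[0,:2]; print("jaw",M.T@(w-c))
E
```

```text
[[592.50442666 227.60612477  13.        ]] [[591.02291137 225.67536133  10.        ]]
knob in stage [-37.72010811  11.16438282]
knob in stage [-35.35713445   6.53552168]
knob side foot/top [508.29877383 -66.7476997 ] [508.75111954 -60.69446427]
[510.46941047 -56.95952825] [511.84340243 -52.15201891]
jaw [33.65144582 67.53507646]
jaw [-23.17309838  70.31144704]
jaw [34.1521876  38.88188123]
jaw [-15.87899982  37.01955832]
```

```bash
cat >> h.py <<'E'
def to(x,y,z,yaw,cmd=None):
    from workcell import env
    if cmd is None:
        s=env.state(); p=np.array(s["ee_pos"]);Mc=R.from_euler("xyz",s["ee_rot"],degrees=True)
    else: p=np.array(cmd[:3]);Mc=R.from_euler("xyz",[180,0,cmd[3]],degrees=True)
    Mt=R.from_euler("xyz",[180,0,yaw],degrees=True)
    print("shift",np.round(Mc.inv().apply(np.array([x,y,z])-p),2),"turn",np.round((Mc.inv()*Mt).as_rotvec(),4))
E
python3 -c "
from h import *
to(508,-62,200,-105.95,[137.686,-558.288,213.976,-76.147])"
```

```text
shift [-393.19 -478.37   13.98] turn [ 0.     -0.      0.5202]
```

drive_tool:
  series:
    - [0.5, [-393, -478, 14], [0, 0, 0.52]]
    - [0.5, [-393, -478, 14], [0, 0, 0.52]]
    - [0.5, [-393, -478, 14], [0, 0, 0.52]]
    - [0.5, [-393, -478, 14], [0, 0, 0.52]]
    - [0.5, [-393, -478, 14], [0, 0, 0.52]]
  squeeze: 5

```text
time_s: 0.75
ee_pos: [285.0, -360.5, 208.5]
ee_rot: [-180.0, -0.0, -106.1]
force: [1.3, -0.5, -0.5]
gripper_width: 54.2
```

```bash
python3 -c "
from h import *
to(508,-62,200,-105.95)"
```

```text
shift [-348.53 -131.62    8.46] turn [-0.0005 -0.0002 -0.0021]
```

drive_tool:
  series:
    - [0.5, [-348, -132, 8], [0, 0, 0]]
    - [0.5, [-348, -132, 8], [0, 0, 0]]
    - [0.5, [-348, -132, 8], [0, 0, 0]]
    - [0.5, [-348, -132, 8], [0, 0, 0]]
    - [0.5, [-348, -132, 8], [0, 0, 0]]

```text
time_s: 1.25
ee_pos: [434.6, -159.9, 203.2]
ee_rot: [-180.0, -0.0, -105.9]
force: [0.8, -0.8, -0.3]
gripper_width: 45.6
```

```bash
python3 -c "
from h import *
to(508,-62,160,-105.95)"
```

```text
shift [-114.27  -43.71   43.23] turn [-0.0007 -0.0003  0.0003]
```

drive_tool:
  series:
    - [0.7, [-100, -40, 40], [0, 0, 0]]
    - [0.7, [-100, -40, 40], [0, 0, 0]]
    - [0.7, [-100, -40, 40], [0, 0, 0]]
    - [0.7, [-100, -40, 40], [0, 0, 0]]
    - [0.7, [-100, -40, 40], [0, 0, 0]]

```text
time_s: 1.75
ee_pos: [499.1, -77.3, 163.2]
ee_rot: [180.0, -0.1, -105.9]
force: [-0.2, -1.4, 0.4]
gripper_width: 27.3
```

```bash
python3 -c "
from h import *
from workcell import env
import pickle
to(508,-62,160,-105.95)
f=env.grab_frame('wrist');pickle.dump(f,open('w1.pkl','wb'));cv2.imwrite('pics/w1.png',f['image'][:,:,::-1]);print(f['origin'],f['orientation'])
print(proj(cam(f),[[508,-61.5,74],[508,-61.5,49]]))"
```

```text
shift [-17.11  -4.34   3.21] turn [ 0.0004 -0.0009  0.0003]
[562.33676982 -95.26723841 334.64591066] [ 1.66313753e+02 -1.31523029e-01 -1.05989809e+02]
[[233.72872138 186.81908992]
 [235.47417823 180.4870587 ]]
```

View pics/w1.png

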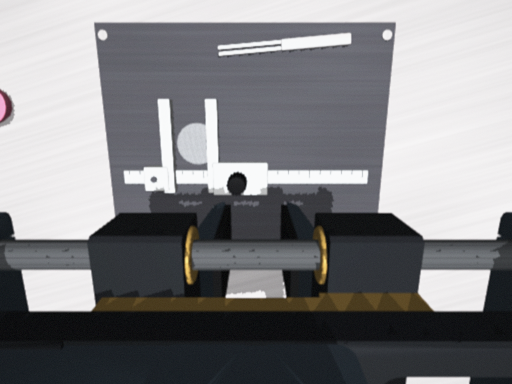

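```bash
python3 - <<'E'
from h import *
import pickle
f=pickle.load(open('w1.pkl','rb'));c=cam(f);a=f['image'][20:210,85:405]
cv2.imwrite('pics/w1z.png',cv2.resize(a[65:185,25:195][:,:,::-1],None,fx=4.6,fy=4.6,interpolation=cv2.INTER_CUBIC))
g=cv2.cvtColor(f['image'],cv2.COLOR_RGB2GRAY)
print('col row110',g[112,150:225]);print('row120',g[130,150:225])
r=g[168:200,222:255];m=(r<35).astype(np.uint8);n,l,st,ce=cv2.connectedComponentsWithStats(m);k=1+st[1:,4].argmax();print(st[k],ce[k]+[222,168])
for q in [(102.5,35),(387,34.5)]: print('screw',ray(c,q,32)[0])
# beam bottom/top edges at both ends
print('beam',g[165:192,135],g[165:192,350])
E
```

```text
col row110 [105 106 105 107 106 105 105 111 181 249 251 249 249 249 250 249 249 250
 251 244 145  76  77  88 101 108 107 109 108 109 107 106 111 110 109 109
 108 109 109 108 107 110 107 108 105 109 107 109 110 110 106 106 110 104
 113 182 249 251 250 250 250 249 249 249 250 250 234 138  99 108 109 111
 111 108 109]
row120 [107 106 105 103 104 104 105 104 107 172 248 251 250 250 250 249 250 250
 250 252 245 146  74  81  97 105 103 104 106 104 120 168 204 213 211 210
 211 210 211 209 211 213 211 207 207 209 213 213 213 212 208 209 214 213
 207 216 239 249 250 250 250 250 250 250 250 251 249 157  88 104 109 108
 109 107 109]
[  6   5  18  22 186] [236.66666667 183.33870968]
screw [659.83802751  13.85350605  32.        ]
screw [ 592.4330373  -223.25698544   32.        ]
beam [102 102 103 107 115 175 236 249 250 249 249 249 249 250 249 250 250 245
 203 128 105 103 105 106 106 103 104] [100  99 103 104 126 194 242 247 246 248 250 250 249 249 250 250 250 245
 201 122 101 103 105 102 104 101 102]
```

View pics/w1z.png

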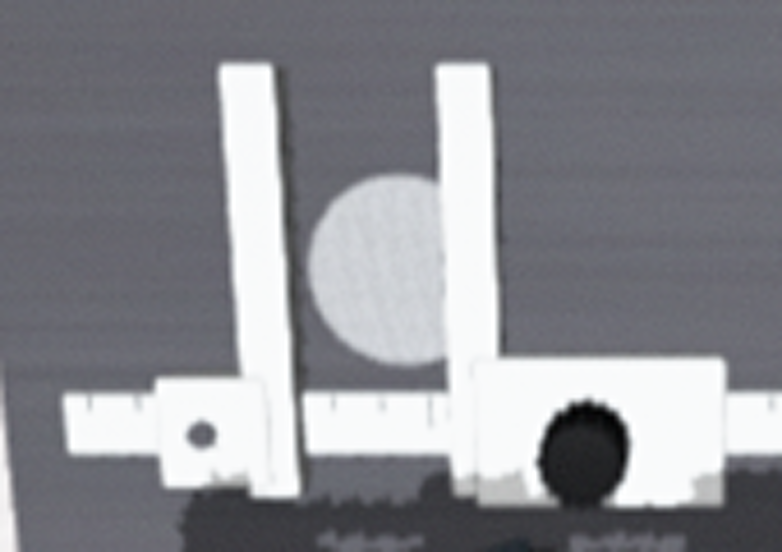

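```bash
python3 - <<'E'
from h import *
import pickle
f=pickle.load(open('w1.pkl','rb'));c=cam(f)
kn=ray(c,(237,184.9),74)[0];print('knob',kn)
b=ray(c,[(135,169.9),(135,183.3),(350,169.5),(350,183.2)],35);print('beam',b.round(1))
d=b[0]+b[1]-b[2]-b[3];print('yangle',np.degrees(np.arctan2(d[1],d[0])))
j=ray(c,[(169.9,112),(171.0,130),(204.9,112)],44);print(j)
y=np.array([np.cos(np.radians(74.05)),np.sin(np.radians(74.05)),0]);print('along y rel knob',(j-kn)@y)
x=np.array([y[1],-y[0],0]);print('beam x rel knob',(b-kn)@x,'window');
E
```

```text
knob [508.81752373 -64.58786762  74.        ]
beam [[ 541.3   28.3   35. ]
 [ 529.1   33.    35. ]
 [ 485.6 -166.9   35. ]
 [ 472.6 -164.1   35. ]]
yangle 74.05105130711671
[[581.76383781 -23.40089375  44.        ]
 [566.8027073  -19.11265821  44.        ]
 [573.30496607 -52.91931338  44.        ]]
along y rel knob [59.64688215 59.65873403 28.94038216]
beam x rel knob [ 5.67832159 -7.27771888  5.83619405 -7.42810413] window
```

```bash
python3 -c "
from h import *
to(508,-64.3,90,-105.95)"
```

```text
shift [-15.38  -4.84  73.57] turn [-0.0004 -0.0007 -0.0008]
```

drive_tool:
  series:
    - [0.7, [-10, -3, 20], [0, 0, 0]]
    - [0.7, [-12, -4, 45], [0, 0, 0]]
    - [0.7, [-12, -4, 60], [0, 0, 0]]
    - [0.7, [-12, -4, 65], [0, 0, 0]]
    - [0.7, [-12, -4, 65], [0, 0, 0]]

```text
time_s: 2.3
ee_pos: [506.2, -67.3, 98.3]
ee_rot: [180.0, -0.0, -106.0]
force: [0.0, 0.1, 0.1]
gripper_width: 27.4
```

```bash
python3 -c "
from h import *
to(508,-64.3,54,-105.95)"
```

```text
shift [-3.35 -0.88 44.28] turn [ 0.0002 -0.0003 -0.0016]
```

drive_tool:
  series:
    - [0.7, [-3.3, -1, 10], [0, 0, 0]]
    - [0.7, [-3.3, -1, 25], [0, 0, 0]]
    - [0.7, [-3.3, -1, 38], [0, 0, 0]]
    - [0.7, [-3.3, -1, 44], [0, 0, 0]]
    - [0.7, [-3.3, -1, 44], [0, 0, 0]]

```text
time_s: 2.8
ee_pos: [508.5, -63.2, 53.7]
ee_rot: [180.0, -0.0, -105.9]
force: [-0.5, 0.2, 0.3]
gripper_width: 27.0
```

```bash
python3 -c "
from h import *
from workcell import env
to(508,-64.3,54,-105.95)
f=env.grab_frame('wrist');cv2.imwrite('pics/w2.png',f['image'][:,:,::-1])
f=env.grab_frame('side');cv2.imwrite('pics/s2.png',cv2.resize(f['image'][60:200,190:330,::-1],None,fx=4,fy=4))"
```

```text
shift [ 1.16  0.15 -0.3 ] turn [ 0.0007 -0.0002  0.    ]
```

View pics/w2.png

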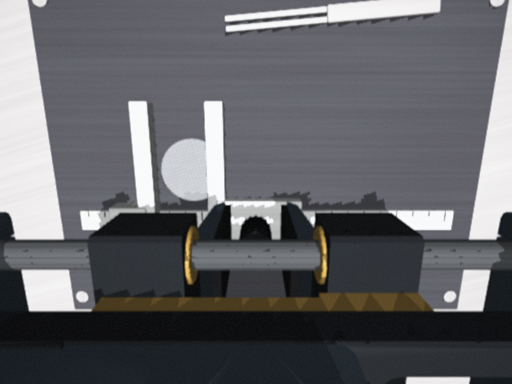

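View pics/s2.png

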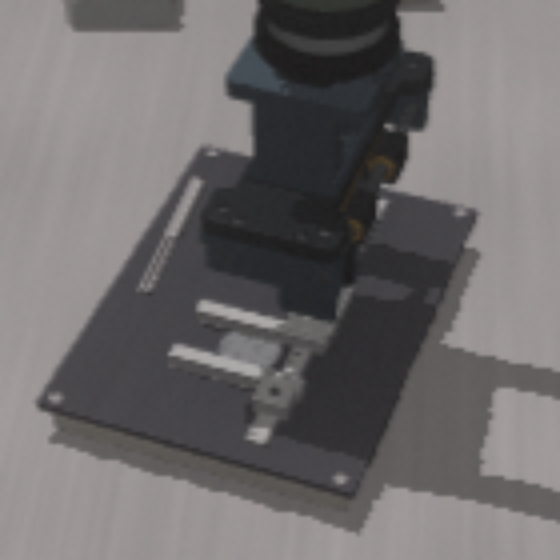

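drive_tool:
  series:
    - [0.7, [3, 0, 0], [0, 0, 0]]
    - [0.7, [6, 0, 0], [0, 0, 0]]
    - [0.7, [10, 0, 0], [0, 0, 0]]
    - [0.7, [16, 0, 0], [0, 0, 0]]
    - [0.7, [22, 0, 0], [0, 0, 0]]

```text
time_s: 3.4
ee_pos: [502.9, -84.7, 54.4]
ee_rot: [-179.9, 0.0, -106.0]
force: [1.7, 2.0, 1.7]
gripper_width: 27.3
```

drive_tool:
  series:
    - [0.7, [8, 0, 0], [0, 0, 0]]
    - [0.7, [16, 0, 0], [0, 0, 0]]
    - [0.7, [24, 0, 0], [0, 0, 0]]
    - [0.7, [32, 0, 0], [0, 0, 0]]
    - [0.7, [36, 0, 0], [0, 0, 0]]

```text
time_s: 3.9
ee_pos: [492.6, -119.9, 54.1]
ee_rot: [-180.0, -0.0, -106.0]
force: [1.1, 2.2, 1.6]
gripper_width: 27.3
```

```bash
python3 -c "
from h import *
from workcell import env
f=env.grab_frame('wrist');cv2.imwrite('pics/w3.png',f['image'][:,:,::-1])
to(508,-64.3,54,-105.95)
"
```

```text
shift [-58.04   0.32  -0.08] turn [ 0.0002 -0.0007 -0.0005]
```

View pics/w3.png

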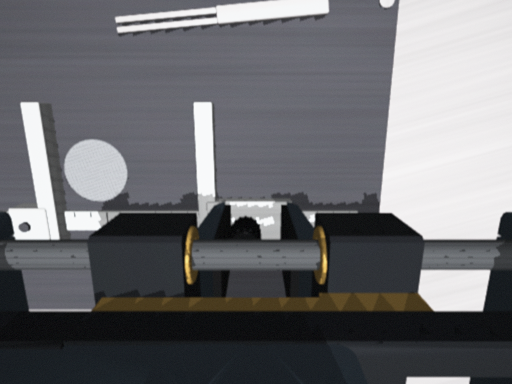

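drive_tool:
  series:
    - [0.7, [4, 0, 0], [0, 0, 0]]
    - [0.7, [7, 0, 0], [0, 0, 0]]
    - [0.7, [7, 0, 0], [0, 0, 0]]
    - [0.7, [2, 0, 0], [0, 0, 0]]
    - [0.7, [2, 0, -20], [0, 0, 0]]

```text
time_s: 4.45
ee_pos: [489.8, -119.9, 72.0]
ee_rot: [179.6, -0.0, -105.9]
force: [-0.7, 0.3, -0.1]
gripper_width: 27.1
```

drive_tool:
  series:
    - [0.6, [0, 0, -40], [0, 0, 0]]
    - [0.5, [0, 0, -80], [0, 0, 0]]
    - [0.4, [-30, 0, -110], [0, 0, 0]]
    - [0.4, [-60, 0, -110], [0, 0, 0]]
    - [0.4, [-60, 0, -110], [0, 0, 0]]

```text
time_s: 4.95
ee_pos: [509.4, -60.7, 185.0]
ee_rot: [-179.9, 0.0, -105.7]
force: [-0.0, -0.6, -0.4]
gripper_width: 54.4
```

```bash
python3 -c "
from h import *
from workcell import env
import pickle
f=env.grab_frame('wrist');pickle.dump(f,open('w4.pkl','wb'));cv2.imwrite('pics/w4.png',f['image'][:,:,::-1])
to(592,227,150,-105.95)
g=cv2.cvtColor(f['image'],cv2.COLOR_RGB2GRAY)
for r in (110,125): print(''.join('#' if v>225 else '.' for v in g[r,100:330]))
"
```

```text
shift [-300.76   -1.93   33.92] turn [ 0.0002 -0.0007  0.0034]
#################################.....................................................##########.................................................................................................##########...........................
##################################.....................................................##########................................................................................................##########...........................
```

View pics/w4.png

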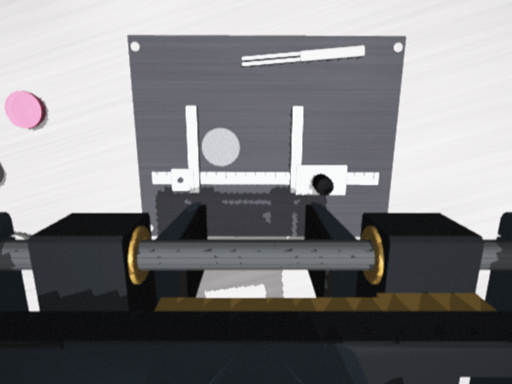

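```bash
python3 -c "
from h import *
import pickle
f=pickle.load(open('w4.pkl','rb'));c=cam(f)
j=ray(c,[(196.7,112),(292.7,112),(198,130),(292.7,130)],44);y=np.array([np.cos(np.radians(74.05)),np.sin(np.radians(74.05)),0]);x=np.array([y[1],-y[0],0])
print(j.round(1),(j@y).round(1),ray(c,(322.5,184.5),74))
k=np.array([508.1,-64.2,0]);print('prev fixed face y',k@y+59.3,'beam x',k@x)
"
```

```text
[[ 586.8  -25.3   44. ]
 [ 562.1 -112.5   44. ]
 [ 570.5  -21.2   44. ]
 [ 545.9 -108.4   44. ]] [136.9  46.3 136.4  45.8] [[ 494.24335598 -119.44925508   74.        ]]
prev fixed face y 137.19664293881254 beam x 506.18115632534483
```

drive_tool:
  series:
    - [0.35, [-50, 0, 0], [0, 0, 0]]
    - [0.35, [-100, 0, 0], [0, 0, 0]]
    - [0.35, [-150, 0, 0], [0, 0, 0]]
    - [0.35, [-200, 0, 0], [0, 0, 0]]
    - [0.35, [-240, 0, 0], [0, 0, 0]]

```text
time_s: 5.5
ee_pos: [574.4, 169.1, 182.9]
ee_rot: [179.9, -0.1, -105.9]
force: [0.5, -0.2, 0.3]
gripper_width: 59.4
```

drive_tool:
  series:
    - [0.35, [-25, 0, 0], [0, 0, 0]]
    - [0.35, [-35, 0, 5], [0, 0, 0]]
    - [0.35, [-35, 0, 5], [0, 0, 0]]
    - [0.35, [-35, 0, 5], [0, 0, 0]]
    - [0.35, [-35, 0, 5], [0, 0, 0]]

```text
time_s: 6.0
ee_pos: [583.8, 199.5, 179.0]
ee_rot: [180.0, -0.1, -106.0]
force: [-0.7, 0.3, -0.1]
gripper_width: 59.3
```

```bash
python3 -c "
from h import *
from workcell import env
import pickle
f=env.grab_frame('wrist');pickle.dump(f,open('w5.pkl','wb'));cv2.imwrite('pics/w5.png',f['image'][:,:,::-1])
print(proj(cam(f),[592,227,13]))
to(592,227,150,-105.95)
"
```

```text
[[227.90167988 173.92192389]]
shift [-28.54  -0.14  29.2 ] turn [-0.     -0.0006 -0.0015]
```

View pics/w5.png

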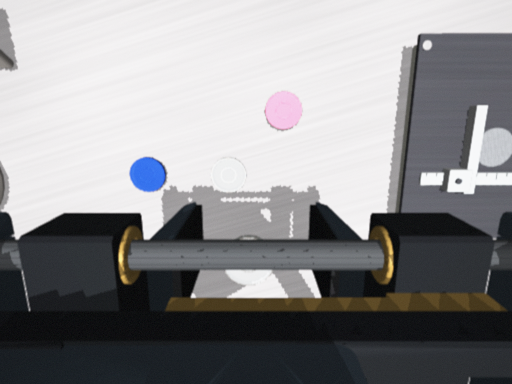

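```bash
python3 -c "
from h import *
import pickle
f=pickle.load(open('w5.pkl','rb'))
a=f['image'][148:203,195:262]
a=np.clip((a.astype(float)-195)*4.2,0,255).astype(np.uint8)
cv2.imwrite('pics/w5z.png',cv2.resize(a[:,:,::-1],None,fx=10,fy=10,interpolation=cv2.INTER_CUBIC))
"
```

```text
(no output)
```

View pics/w5z.png

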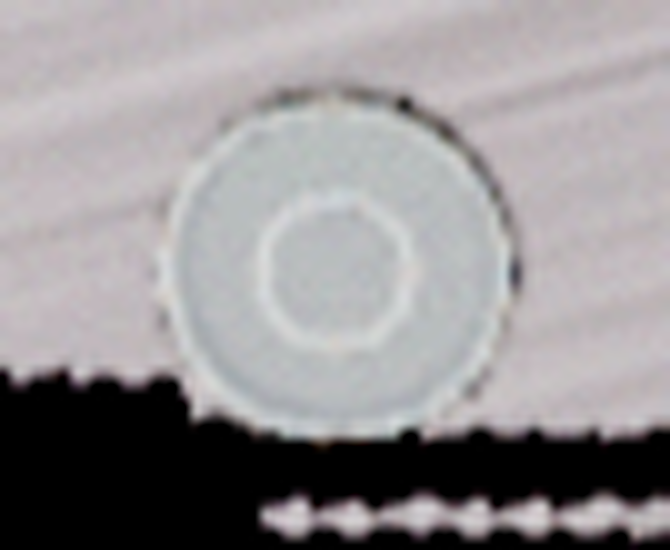

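```bash
python3 -c "
from h import *
import pickle
f=pickle.load(open('w5.pkl','rb'));c=cam(f)
p=ray(c,[(228.35,174.6),(210.9,174.6),(245.9,174.6)],13);print(p,np.linalg.norm(p[1]-p[2]))
to(p[0,0],p[0,1],100,-105.95)
"
```

```text
[[591.16406763 226.75898002  13.        ]
 [596.33160503 244.63831311  13.        ]
 [585.96552296 208.77236386  13.        ]] 37.333925223242424
shift [-28.1   0.6  79.2] turn [-0.     -0.0006 -0.0015]
```

drive_tool:
  series:
    - [0.35, [-15, 0.6, 20], [0, 0, 0]]
    - [0.35, [-26, 0.6, 60], [0, 0, 0]]
    - [0.35, [-26, 0.6, 100], [0, 0, 0]]
    - [0.35, [-26, 0.6, 120], [0, 0, 0]]
    - [0.35, [-26, 0.6, 120], [0, 0, 0]]

```text
time_s: 6.55
ee_pos: [588.3, 224.6, 55.9]
ee_rot: [179.7, -0.3, -106.0]
force: [0.6, -0.2, -0.1]
gripper_width: 59.2
```

```bash
python3 -c "
from h import *
to(591.2,226.8,5,-105.95)
"
```

```text
shift [-3.17 -2.42 50.87] turn [ 0.0058 -0.0046 -0.0008]
```

drive_tool:
  series:
    - [0.35, [-2, -1, 10], [0, 0, 0]]
    - [0.35, [-3, -1.5, 30], [0, 0, 0]]
    - [0.35, [-3, -1.5, 48], [0, 0, 0]]
    - [0.35, [-3, -1.5, 52], [0, 0, 0]]
    - [0.35, [-3, -1.5, 52], [0, 0, 0]]

```text
time_s: 7.05
ee_pos: [593.6, 228.8, 7.7]
ee_rot: [-179.9, 0.0, -106.0]
force: [1.0, -0.7, 0.4]
gripper_width: 59.2
```

```bash
python3 -c "
from h import *
from workcell import env
f=env.grab_frame('wrist');cv2.imwrite('pics/w6.png',f['image'][:,:,::-1])
f=env.grab_frame('side');cv2.imwrite('pics/s6.png',cv2.resize(f['image'][180:300,150:310,::-1],None,fx=4,fy=4))
to(591.2,226.8,5,-105.95)
"
```

```text
shift [3.08 2.23 3.56] turn [-0.0025  0.0017 -0.    ]
```

View pics/s6.png

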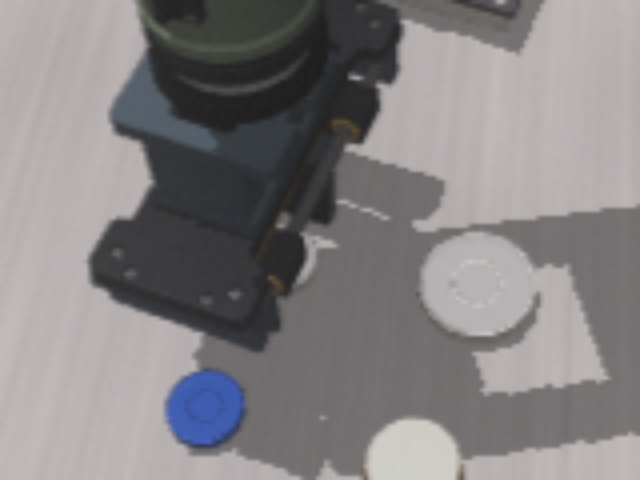

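drive_tool:
  series:
    - [0.35, [2.5, 2, 2], [0, 0, 0]]
    - [0.35, [2.5, 2, 2], [0, 0, 0]]
    - [0.35, [2.5, 2, 2], [0, 0, 0]]
    - [0.35, [2.5, 2, 2], [0, 0, 0]]
    - [0.35, [2.5, 2, 2], [0, 0, 0]]

```text
time_s: 7.65
ee_pos: [590.5, 227.1, 5.1]
ee_rot: [-180.0, 0.0, -105.9]
force: [-0.6, 0.1, 0.3]
gripper_width: 59.2
```

```bash
python3 -c "
from h import *
to(591.2,226.8,5,-105.95)
"
```

```text
shift [ 0.05 -0.77  0.13] turn [-0.0002  0.0001  0.0002]
```

drive_tool:
  series:
    - [0.5, [0, -0.5, 0], [0, 0, 0]]
    - [0.7, [0, -0.5, 0], [0, 0, 0]]
    - [0.7, [0, -0.5, 0], [0, 0, 0]]
    - [0.7, [0, -0.5, 0], [0, 0, 0]]
    - [0.7, [0, -0.5, 0], [0, 0, 0]]
  squeeze: 6

```text
time_s: 8.15
ee_pos: [590.9, 226.9, 5.0]
ee_rot: [180.0, -0.0, -105.9]
force: [-0.1, 0.7, -0.2]
gripper_width: 38.2
```

drive_tool:
  series:
    - [0.7, [0, 0, 0], [0, 0, 0]]
    - [0.7, [0, 0, -5], [0, 0, 0]]
    - [0.7, [0, 0, -20], [0, 0, 0]]
    - [0.7, [0, 0, -50], [0, 0, 0]]
    - [0.7, [0, 0, -90], [0, 0, 0]]

```text
time_s: 8.65
ee_pos: [589.5, 226.4, 94.5]
ee_rot: [179.8, -0.2, -105.9]
force: [1.0, -0.0, 0.1]
gripper_width: 37.7
```

```bash
python3 -c "
from h import *
from workcell import env
f=env.grab_frame('wrist');cv2.imwrite('pics/w7.png',f['image'][:,:,::-1])
f=env.grab_frame('side');cv2.imwrite('pics/s7.png',cv2.resize(f['image'][150:300,150:310,::-1],None,fx=4,fy=4))
y=np.array([np.cos(np.radians(74.05)),np.sin(np.radians(74.05))]);x=np.array([y[1],-y[0]])
t=y*(136.7-45.2)+x*(506.2+31);print(t)
to(t[0],t[1],100,-105.95)
"
```

```text
[541.66285681 -59.64427512]
shift [291.34 -28.15  -0.43] turn [-0.0099  0.007   0.0002]
```

View pics/w7.png

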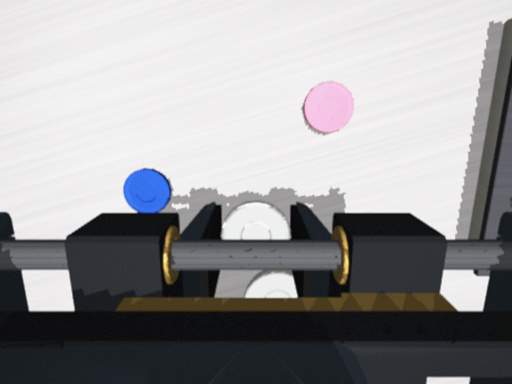

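View pics/s7.png

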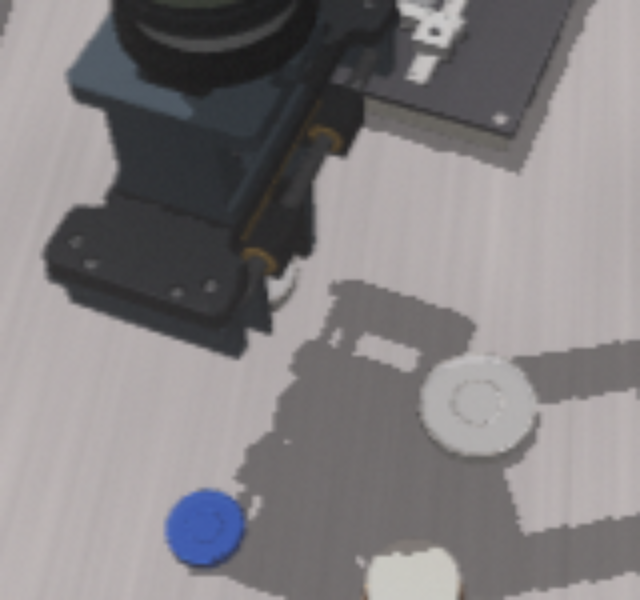

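drive_tool:
  series:
    - [0.7, [40, -4, -20], [0, 0, 0]]
    - [0.7, [85, -9, -25], [0, 0, 0]]
    - [0.7, [133, -13, -25], [0, 0, 0]]
    - [0.7, [181, -18, -25], [0, 0, 0]]
    - [0.7, [229, -22, -25], [0, 0, 0]]

```text
time_s: 9.25
ee_pos: [548.4, -1.0, 120.0]
ee_rot: [-180.0, -0.0, -105.9]
force: [0.8, -0.6, -0.3]
gripper_width: 38.1
```

drive_tool:
  series:
    - [0.7, [38, -4, 0], [0, 0, 0]]
    - [0.7, [58, -5, 0], [0, 0, 0]]
    - [0.7, [62, -5, 0], [0, 0, 0]]
    - [0.7, [62, -5, 0], [0, 0, 0]]
    - [0.7, [62, -5, 0], [0, 0, 0]]

```text
time_s: 9.75
ee_pos: [537.1, -59.4, 120.0]
ee_rot: [180.0, 0.0, -105.9]
force: [-0.0, 1.0, -0.5]
gripper_width: 37.9
```

```bash
python3 -c "
from h import *
from workcell import env
import pickle
f=env.grab_frame('wrist');cv2.imwrite('pics/w8.png',f['image'][:,:,::-1]);pickle.dump(f,open('w8.pkl','wb'))
to(541.7,-59.6,60,-105.95);print(env.state()['ee_pos'],env.state()['gripper_width'])
"
```

```text
shift [-0.87 -4.48 59.96] turn [0.0001 0.0003 0.0014]
[537.15038614 -59.23078385 119.95676213] 37.906461026997164
```

View pics/w8.png

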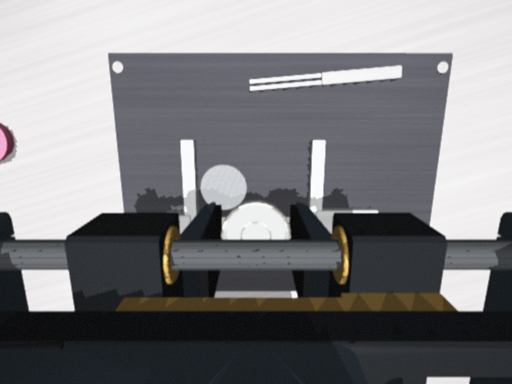

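```bash
python3 -c "
from h import *
import pickle
f=pickle.load(open('w8.pkl','rb'));c=cam(f);g=cv2.cvtColor(f['image'],cv2.COLOR_RGB2GRAY)
print(g[160,178:200],g[160,308:330])
j=ray(c,[(194.5,160),(312,160)],44);y=np.array([np.cos(np.radians(74.05)),np.sin(np.radians(74.05)),0]);print(j@y, np.array([537.2,-59.2,0])@y, ray(c,[(118,67),(442.5,67)],32))
"
```

```text
[104 103 118 196 250 251 250 250 250 250 250 250 250 251 252 249 154  72
  79  99 105 105] [ 85  67  71 154 248 252 250 250 250 250 250 250 250 250 251 250 222 137
 106 108 108 109]
[137.26329553  46.32641602] 90.70078548709938 [[ 659.85219746   13.59445251   32.        ]
 [ 592.129149   -223.33602118   32.        ]]
```

drive_tool:
  series:
    - [0.7, [-0.8, -4.5, 20], [0, 0, 0]]
    - [0.7, [-0.8, -4.5, 40], [0, 0, 0]]
    - [0.7, [-0.8, -4.5, 55], [0, 0, 0]]
    - [0.7, [-0.8, -4.5, 60], [0, 0, 0]]
    - [0.7, [-0.8, -4.5, 60], [0, 0, 0]]

```text
time_s: 10.3
ee_pos: [541.3, -59.9, 59.5]
ee_rot: [179.9, -0.0, -105.9]
force: [0.3, 0.5, 0.1]
gripper_width: 37.7
```

```bash
python3 -c "
from h import *
from workcell import env
to(541.7,-59.6,37,-105.95)
f=env.grab_frame('wrist');cv2.imwrite('pics/w9.png',f['image'][:,:,::-1])
f=env.grab_frame('side');cv2.imwrite('pics/s9.png',cv2.resize(f['image'][60:200,190:330,::-1],None,fx=4,fy=4))
"
```

```text
shift [-0.4  -0.33 22.48] turn [ 0.0014 -0.0002  0.0016]
```

View pics/w9.png

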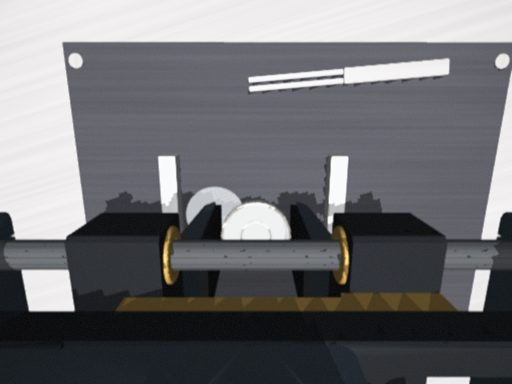

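View pics/s9.png

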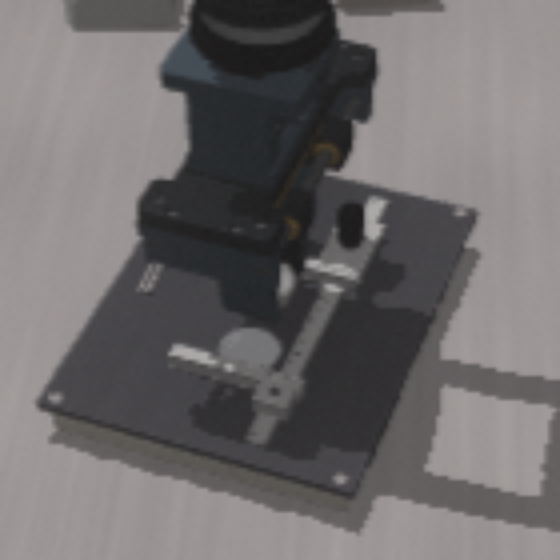

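drive_tool:
  series:
    - [0.7, [-0.4, -0.4, 8], [0, 0, 0]]
    - [0.7, [-0.4, -0.4, 14], [0, 0, 0]]
    - [0.7, [-0.4, -0.4, 19], [0, 0, 0]]
    - [0.7, [-0.4, -0.4, 20], [0, 0, 0]]
    - [0.7, [-0.4, -0.4, 20], [0, 0, 0]]

```text
time_s: 10.9
ee_pos: [541.8, -60.6, 39.8]
ee_rot: [180.0, -0.0, -105.9]
force: [-0.4, -0.2, -1.2]
gripper_width: 37.4
```

drive_tool:
  series:
    - [0.7, [0, 0, 0.5], [0, 0, 0]]
    - [0.7, [0, 0, 1], [0, 0, 0]]
    - [0.7, [0, 0, 1.5], [0, 0, 0]]
    - [0.7, [0, 0, 1.5], [0, 0, 0]]
    - [0.7, [0, 0, 1.5], [0, 0, 0]]

```text
time_s: 11.4
ee_pos: [542.0, -60.6, 38.6]
ee_rot: [-180.0, -0.0, -105.9]
force: [-0.5, 0.7, -1.1]
gripper_width: 37.7
```

drive_tool:
  series:
    - [0.7, [0, 0, 0.5], [0, 0, 0]]
    - [0.7, [0, 0, 1], [0, 0, 0]]
    - [0.7, [0, 0, 1], [0, 0, 0]]
    - [0.7, [0, 0, 1], [0, 0, 0]]
    - [0.7, [0, 0, 1], [0, 0, 0]]

```text
time_s: 11.9
ee_pos: [542.0, -60.6, 37.6]
ee_rot: [-180.0, -0.0, -105.9]
force: [-0.4, -0.7, -0.4]
gripper_width: 37.7
```

drive_tool:
  series:
    - [0.7, [0, 0, 0.3], [0, 0, 0]]
    - [0.7, [0, 0, 0.6], [0, 0, 0]]
    - [0.7, [0, 0, 0.6], [0, 0, 0]]
    - [0.7, [0, 0, 0.6], [0, 0, 0]]
    - [0.7, [0, 0, 0.6], [0, 0, 0]]

```text
time_s: 12.4
ee_pos: [542.0, -60.6, 37.0]
ee_rot: [-180.0, -0.0, -105.9]
force: [0.6, 0.5, -0.2]
gripper_width: 37.6
```

drive_tool:
  series:
    - [0.7, [0, 0, 0.3], [0, 0, 0]]
    - [0.7, [0, 0, 0.6], [0, 0, 0]]
    - [0.7, [0, 0, 0.6], [0, 0, 0]]
    - [0.7, [0, 0, 0.6], [0, 0, 0]]
    - [0.7, [0, 0, 0.6], [0, 0, 0]]

```text
time_s: 12.9
ee_pos: [542.0, -60.6, 36.9]
ee_rot: [-180.0, -0.0, -105.9]
force: [-0.6, 0.4, 5.6]
gripper_width: 37.8
```

drive_tool:
  series:
    - [0.7, [0, 0, 0.3], [0, 0, 0]]
    - [0.7, [0, 0, 0.6], [0, 0, 0]]
    - [0.7, [0, 0, 0.6], [0, 0, 0]]
    - [0.7, [0, 0, 0.6], [0, 0, 0]]
    - [0.7, [0, 0, 0.6], [0, 0, 0]]

```text
time_s: 13.4
ee_pos: [542.1, -60.6, 36.6]
ee_rot: [-180.0, -0.0, -105.9]
force: [-2.1, 0.6, 7.1]
gripper_width: 37.6
```

drive_tool:
  series:
    - [0.7, [0, 0, -0.9], [0, 0, 0]]
    - [0.5, [0, 0, -0.9], [0, 0, 0]]
    - [0.47, [0, 0, -0.9], [0, 0, 0]]
    - [0.47, [0, 0, -0.9], [0, 0, 0]]
    - [0.47, [0, 0, -0.9], [0, 0, 0]]

```text
time_s: 13.9
ee_pos: [541.9, -60.6, 36.4]
ee_rot: [180.0, -0.0, -105.9]
force: [-0.1, 0.7, -0.4]
gripper_width: 48.3
```

drive_tool:
  series:
    - [0.47, [0, 0, -3], [0, 0, 0]]
    - [0.47, [0, 0, -10], [0, 0, 0]]
    - [0.47, [0, 0, -25], [0, 0, 0]]
    - [0.47, [0, 0, -55], [0, 0, 0]]
    - [0.47, [0, 0, -100], [0, 0, 0]]

```text
time_s: 14.4
ee_pos: [540.3, -60.3, 136.2]
ee_rot: [179.7, -0.0, -105.9]
force: [0.4, 0.9, -0.3]
gripper_width: 48.7
```

```bash
python3 -c "
from h import *
from workcell import env
import pickle
f=env.grab_frame('wrist');cv2.imwrite('pics/w10.png',f['image'][:,:,::-1]);pickle.dump(f,open('w10.pkl','wb'))
f=env.grab_frame('side');cv2.imwrite('pics/s10.png',cv2.resize(f['image'][60:200,190:330,::-1],None,fx=4,fy=4))
to(494,-119,130,-105.95)
"
```

```text
shift [70.03 34.41 12.55] turn [-0.0132  0.0019  0.0002]
```

View pics/w10.png

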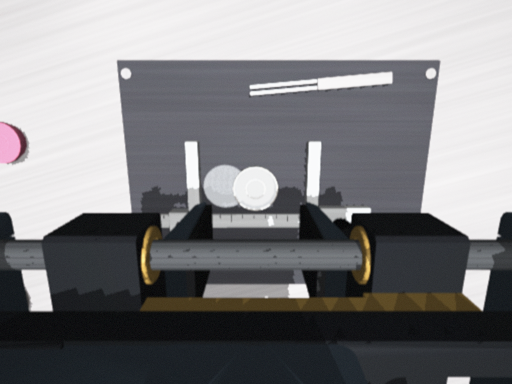

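View pics/s10.png

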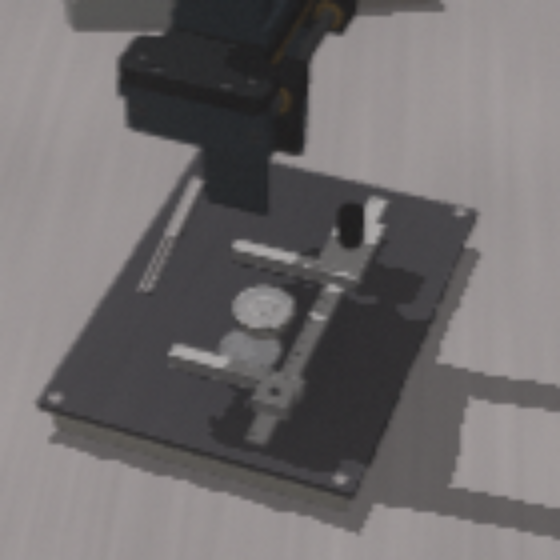

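```bash
python3 -c "
from h import *
import pickle
f=pickle.load(open('w10.pkl','rb'));c=cam(f)
d=ray(c,(255.6,188.2),45)[0];y=np.array([np.cos(np.radians(74.05)),np.sin(np.radians(74.05)),0]);x=np.array([y[1],-y[0],0])
print(d,d@y,d@x-506.2)
to(491.8,-121.5,125,-105.95)
"
```

```text
[542.13034554 -61.49124388  45.        ] 89.85260123480361 31.957035332456087
shift [73.05 35.91 17.53] turn [-0.0132  0.0019  0.0002]
```

drive_tool:
  series:
    - [0.6, [30, 14, 5], [0, 0, 0]]
    - [0.66, [60, 28, 8], [0, 0, 0]]
    - [0.66, [72, 35, 8], [0, 0, 0]]
    - [0.66, [73, 35.5, 8], [0, 0, 0]]
    - [0.66, [73, 35.5, 8], [0, 0, 0]]

```text
time_s: 15.0
ee_pos: [488.5, -120.9, 129.0]
ee_rot: [-179.9, 0.0, -106.0]
force: [0.6, -0.4, 0.2]
gripper_width: 30.9
```

```bash
python3 -c "
from h import *
from workcell import env
import pickle
f=env.grab_frame('wrist');cv2.imwrite('pics/w11.png',f['image'][:,:,::-1]);pickle.dump(f,open('w11.pkl','wb'))
to(491.8,-121.5,54,-105.95)
print(proj(cam(f),[[491.8,-121.5,74]]))
"
```

```text
shift [ 7.000e-02 -3.010e+00  7.499e+01] turn [-0.0014  0.0005  0.0002]
[[254.57054456 198.85470813]]
```

View pics/w11.png

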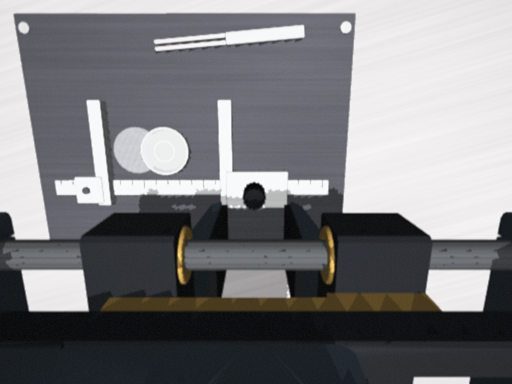

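drive_tool:
  series:
    - [0.66, [0, -2, 20], [0, 0, 0]]
    - [0.66, [0, -3, 45], [0, 0, 0]]
    - [0.66, [0, -3, 65], [0, 0, 0]]
    - [0.66, [0, -3, 75], [0, 0, 0]]
    - [0.66, [0, -3, 75], [0, 0, 0]]

```text
time_s: 15.55
ee_pos: [490.5, -121.0, 52.5]
ee_rot: [179.9, 0.0, -105.9]
force: [-0.2, 0.4, -0.0]
gripper_width: 30.7
```

```bash
cat >> h.py <<'E'
Y=np.array([np.cos(np.radians(74.05)),np.sin(np.radians(74.05)),0])
def fy(n=10):
    from workcell import env
    F=[];P=[]
    for i in range(n):
        s=env.state();F.append(np.array(s["force"]));P.append(np.array(s["ee_pos"]))
        env.grab_frame("wrist")
    F=np.array(F);P=np.array(P)
    print("Fy %.2f +- %.2f  F %s  s %.2f pos %s t %.2f"%((F@Y).mean(),(F@Y).std()/np.sqrt(n),F.mean(0).round(2),(P@Y).mean(),P.mean(0).round(2),s["time_s"]))
E
python3 -c "
from h import *
from workcell import env
fy(10)
f=env.grab_frame('wrist');cv2.imwrite('pics/w12.png',f['image'][:,:,::-1])
to(491.8,-121.5,54,-105.95)"
```

```text
Fy 0.16 +- 0.16  F [ 0.02  0.16 -0.04]  s 17.95 pos [ 491.3  -121.75   54.16] t 16.00
shift [-0.67 -0.87 -0.03] turn [-0.0007 -0.0001  0.0001]
```

View pics/w12.png

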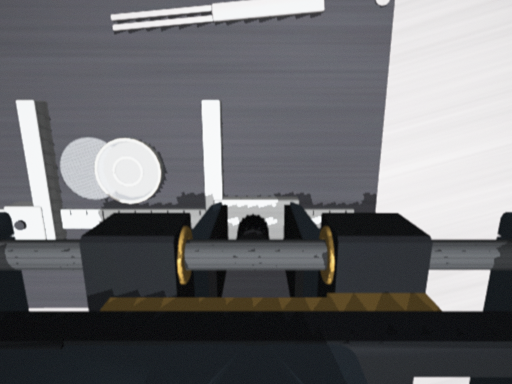

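drive_tool:
  series:
    - [0.66, [-4, 0, 0], [0, 0, 0]]
    - [0.66, [-8, 0, 0], [0, 0, 0]]
    - [0.66, [-12, 0, 0], [0, 0, 0]]
    - [0.66, [-16, 0, 0], [0, 0, 0]]
    - [0.66, [-20, 0, 0], [0, 0, 0]]

```text
time_s: 16.6
ee_pos: [496.2, -102.5, 53.7]
ee_rot: [-180.0, -0.0, -105.9]
force: [0.0, -2.6, 1.3]
gripper_width: 31.0
```

drive_tool:
  series:
    - [0.66, [-4, 0, 0], [0, 0, 0]]
    - [0.66, [-7, 0, 0], [0, 0, 0]]
    - [0.66, [-10, 0, 0], [0, 0, 0]]
    - [0.66, [-13, 0, 0], [0, 0, 0]]
    - [0.66, [-16, 0, 0], [0, 0, 0]]

```text
time_s: 17.1
ee_pos: [500.6, -87.0, 53.7]
ee_rot: [-180.0, -0.0, -105.9]
force: [0.4, -2.0, 0.5]
gripper_width: 31.1
```

drive_tool:
  series:
    - [0.66, [-3, 0, 0], [0, 0, 0]]
    - [0.66, [-6, 0, 0], [0, 0, 0]]
    - [0.66, [-9, 0, 0], [0, 0, 0]]
    - [0.66, [-11, 0, 0], [0, 0, 0]]
    - [0.66, [-13, 0, 0], [0, 0, 0]]

```text
time_s: 17.6
ee_pos: [504.1, -74.5, 53.7]
ee_rot: [180.0, -0.0, -105.9]
force: [-0.8, -2.0, 0.6]
gripper_width: 31.3
```

```bash
python3 -c "
from h import *
from workcell import env
import pickle
fy(8)
f=env.grab_frame('wrist');cv2.imwrite('pics/w13.png',f['image'][:,:,::-1]);pickle.dump(f,open('w13.pkl','wb'))"
```

```text
Fy -0.55 +- 0.31  F [ 0.08 -0.59  0.46]  s 67.02 pos [504.2  -74.4   53.62] t 17.95
```

View pics/w13.png

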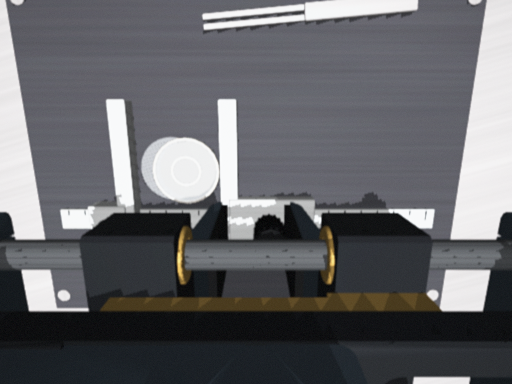

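drive_tool:
  series:
    - [0.66, [-2, 0, 0], [0, 0, 0]]
    - [0.66, [-4, 0, 0], [0, 0, 0]]
    - [0.66, [-6, 0, 0], [0, 0, 0]]
    - [0.66, [-7, 0, 0], [0, 0, 0]]
    - [0.66, [-7.5, 0, 0], [0, 0, 0]]

```text
time_s: 18.55
ee_pos: [506.2, -67.4, 53.6]
ee_rot: [180.0, -0.0, -105.9]
force: [0.3, -1.7, 1.2]
gripper_width: 31.2
```

```bash
python3 -c "
from h import *
from workcell import env
import pickle
fy(6)
f=env.grab_frame('wrist');cv2.imwrite('pics/w14.png',cv2.resize(f['image'][90:220,90:250,::-1],None,fx=4.5,fy=4.5,interpolation=cv2.INTER_CUBIC));pickle.dump(f,open('w14.pkl','wb'))"
```

```text
Fy -1.74 +- 0.16  F [-0.06 -1.8  -0.36]  s 74.31 pos [506.19 -67.39  53.64] t 18.80
```

View pics/w14.png

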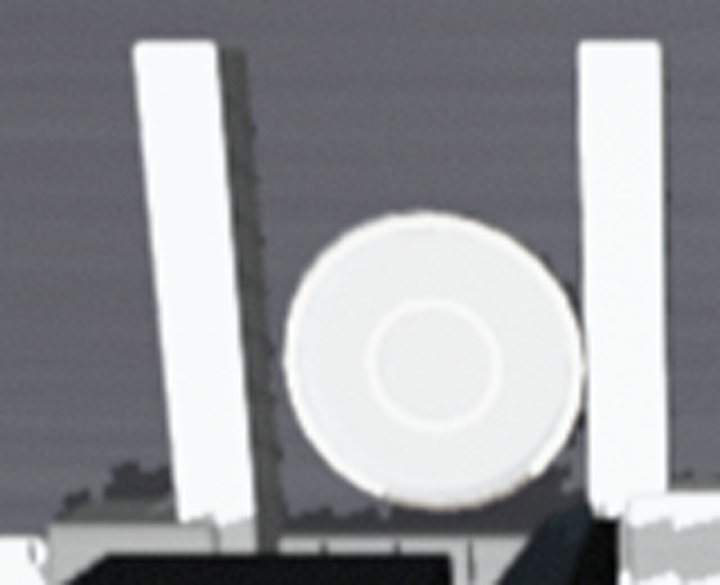

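drive_tool:
  series:
    - [0.66, [-0.8, 0, 0], [0, 0, 0]]
    - [0.66, [-1.6, 0, 0], [0, 0, 0]]
    - [0.66, [-2.4, 0, 0], [0, 0, 0]]
    - [0.66, [-3.2, 0, 0], [0, 0, 0]]
    - [0.66, [-4, 0, 0], [0, 0, 0]]

```text
time_s: 19.4
ee_pos: [507.3, -63.6, 53.6]
ee_rot: [180.0, -0.0, -105.9]
force: [-1.3, -1.5, -1.1]
gripper_width: 30.9
```

```bash
python3 -c "
from h import *
from workcell import env
import pickle
fy(8)
f=env.grab_frame('wrist');cv2.imwrite('pics/w15.png',cv2.resize(f['image'][90:220,90:250,::-1],None,fx=4.5,fy=4.5,interpolation=cv2.INTER_CUBIC));pickle.dump(f,open('w15.pkl','wb'))"
```

```text
Fy -1.42 +- 0.16  F [-0.38 -1.37 -0.32]  s 78.31 pos [507.28 -63.53  53.64] t 19.75
```

View pics/w15.png

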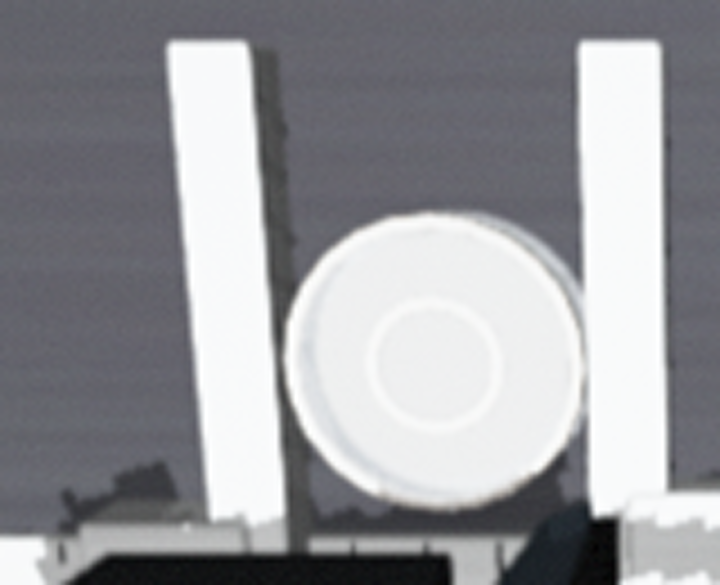

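drive_tool:
  series:
    - [0.66, [-0.2, 0, 0], [0, 0, 0]]
    - [0.66, [-0.4, 0, 0], [0, 0, 0]]
    - [0.66, [-0.6, 0, 0], [0, 0, 0]]
    - [0.66, [-0.7, 0, 0], [0, 0, 0]]
    - [0.66, [-0.8, 0, 0], [0, 0, 0]]

```text
time_s: 20.35
ee_pos: [507.5, -62.9, 53.6]
ee_rot: [180.0, -0.0, -105.9]
force: [-0.6, -2.4, -0.5]
gripper_width: 30.8
```

```bash
python3 -c "
from h import *
fy(10)"
```

```text
Fy -2.39 +- 0.08  F [-0.55 -2.33 -0.58]  s 78.98 pos [507.47 -62.89  53.64] t 20.80
```

drive_tool:
  series:
    - [0.66, [-0.04, 0, 0], [0, 0, 0]]
    - [0.66, [-0.08, 0, 0], [0, 0, 0]]
    - [0.66, [-0.12, 0, 0], [0, 0, 0]]
    - [0.66, [-0.16, 0, 0], [0, 0, 0]]
    - [0.66, [-0.2, 0, 0], [0, 0, 0]]

```text
time_s: 21.35
ee_pos: [507.5, -62.7, 53.7]
ee_rot: [180.0, -0.0, -105.9]
force: [-0.4, -2.1, -0.7]
gripper_width: 31.1
```

```bash
python3 -c "
from h import *
fy(10)"
```

```text
Fy -2.37 +- 0.18  F [-0.51 -2.32 -0.47]  s 79.20 pos [507.52 -62.68  53.65] t 21.80
```

drive_tool:
  series:
    - [0.66, [-0.03, 0, 0], [0, 0, 0]]
    - [0.66, [-0.06, 0, 0], [0, 0, 0]]
    - [0.66, [-0.1, 0, 0], [0, 0, 0]]
    - [0.66, [-0.13, 0, 0], [0, 0, 0]]
    - [0.66, [-0.16, 0, 0], [0, 0, 0]]

```text
time_s: 22.35
ee_pos: [507.6, -62.5, 53.6]
ee_rot: [180.0, -0.0, -105.9]
force: [-0.2, -3.2, -0.5]
gripper_width: 31.4
```

```bash
python3 -c "
from h import *
fy(8)"
```

```text
Fy -2.41 +- 0.21  F [-0.97 -2.23 -0.83]  s 79.36 pos [507.58 -62.53  53.65] t 22.70
```

drive_tool:
  series:
    - [0.66, [-0.03, 0, 0], [0, 0, 0]]
    - [0.66, [-0.06, 0, 0], [0, 0, 0]]
    - [0.66, [-0.1, 0, 0], [0, 0, 0]]
    - [0.66, [-0.13, 0, 0], [0, 0, 0]]
    - [0.66, [-0.16, 0, 0], [0, 0, 0]]

```text
time_s: 23.25
ee_pos: [507.7, -62.4, 53.7]
ee_rot: [-180.0, -0.0, -105.9]
force: [-1.4, -2.1, -1.4]
gripper_width: 31.5
```

```bash
python3 -c "
from h import *
fy(8)"
```

```text
Fy -2.40 +- 0.14  F [-1.18 -2.16 -1.08]  s 79.52 pos [507.63 -62.38  53.66] t 23.60
```

drive_tool:
  series:
    - [0.66, [-0.03, 0, 0], [0, 0, 0]]
    - [0.66, [-0.06, 0, 0], [0, 0, 0]]
    - [0.66, [-0.1, 0, 0], [0, 0, 0]]
    - [0.66, [-0.13, 0, 0], [0, 0, 0]]
    - [0.66, [-0.16, 0, 0], [0, 0, 0]]

```text
time_s: 24.15
ee_pos: [507.7, -62.2, 53.7]
ee_rot: [-180.0, -0.0, -105.9]
force: [0.0, -2.8, -0.2]
gripper_width: 31.0
```

```bash
python3 -c "
from h import *
from workcell import env
fy(8)
f=env.grab_frame('wrist');cv2.imwrite('pics/w16.png',cv2.resize(f['image'][90:220,90:250,::-1],None,fx=4.5,fy=4.5,interpolation=cv2.INTER_CUBIC))"
```

```text
Fy -2.30 +- 0.13  F [-0.65 -2.21 -0.51]  s 79.68 pos [507.68 -62.23  53.66] t 24.50
```

View pics/w16.png

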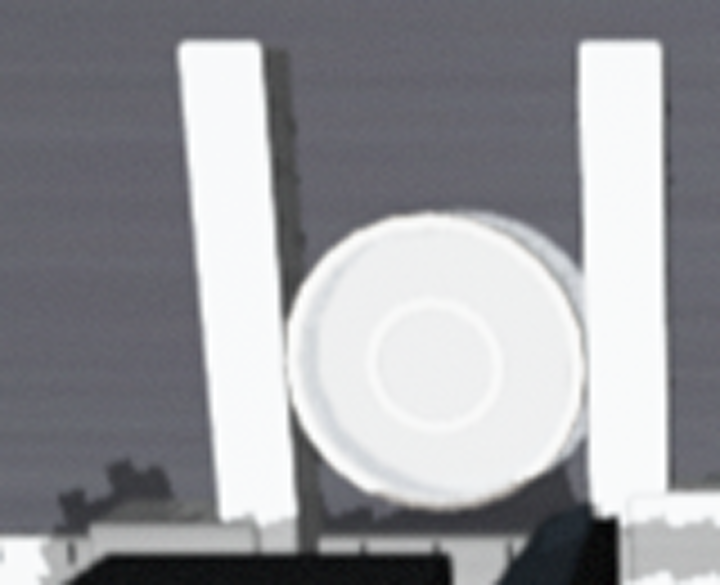

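drive_tool:
  series:
    - [0.66, [-0.03, 0, 0], [0, 0, 0]]
    - [0.66, [-0.06, 0, 0], [0, 0, 0]]
    - [0.66, [-0.1, 0, 0], [0, 0, 0]]
    - [0.66, [-0.13, 0, 0], [0, 0, 0]]
    - [0.66, [-0.16, 0, 0], [0, 0, 0]]

```text
time_s: 25.1
ee_pos: [507.7, -62.1, 53.6]
ee_rot: [180.0, -0.0, -105.9]
force: [-0.5, -2.4, -0.4]
gripper_width: 31.2
```

```bash
python3 -c "
from h import *
fy(8)"
```

```text
Fy -2.85 +- 0.13  F [-1.2  -2.62 -0.5 ]  s 79.79 pos [507.69 -62.11  53.65] t 25.45
```

drive_tool:
  series:
    - [0.66, [-0.03, 0, 0], [0, 0, 0]]
    - [0.66, [-0.06, 0, 0], [0, 0, 0]]
    - [0.66, [-0.1, 0, 0], [0, 0, 0]]
    - [0.66, [-0.13, 0, 0], [0, 0, 0]]
    - [0.66, [-0.16, 0, 0], [0, 0, 0]]

```text
time_s: 26.0
ee_pos: [507.7, -62.0, 53.6]
ee_rot: [180.0, -0.0, -105.9]
force: [-1.7, -2.1, -0.0]
gripper_width: 31.1
```

```bash
python3 -c "
from h import *
fy(8)"
```

```text
Fy -3.33 +- 0.13  F [-1.68 -2.99 -0.34]  s 79.94 pos [507.71 -61.96  53.65] t 26.35
```

drive_tool:
  series:
    - [0.66, [-0.03, 0, 0], [0, 0, 0]]
    - [0.66, [-0.06, 0, 0], [0, 0, 0]]
    - [0.66, [-0.1, 0, 0], [0, 0, 0]]
    - [0.66, [-0.13, 0, 0], [0, 0, 0]]
    - [0.66, [-0.16, 0, 0], [0, 0, 0]]

```text
time_s: 26.9
ee_pos: [507.7, -61.8, 53.7]
ee_rot: [180.0, -0.0, -105.9]
force: [-1.8, -4.5, -1.5]
gripper_width: 31.0
```

```bash
python3 -c "
from h import *
fy(12)"
```

```text
Fy -4.42 +- 0.15  F [-2.14 -3.98 -0.13]  s 80.11 pos [507.75 -61.8   53.65] t 27.45
```

drive_tool:
  series:
    - [0.66, [0.2, 0, 0], [0, 0, 0]]
    - [0.66, [1, 0, 0], [0, 0, 0]]
    - [0.66, [4, 0, 0], [0, 0, 0]]
    - [0.66, [7, 0, 0], [0, 0, 0]]
    - [0.66, [7, 0, 0], [0, 0, 0]]

```text
time_s: 28.0
ee_pos: [506.2, -68.6, 53.8]
ee_rot: [-180.0, 0.0, -106.0]
force: [0.1, -0.2, -0.4]
gripper_width: 30.9
```

```bash
python3 -c "
from h import *
from workcell import env
fy(4)
f=env.grab_frame('wrist');cv2.imwrite('pics/w17.png',f['image'][:,:,::-1])"
```

```text
Fy 0.03 +- 0.19  F [ 0.15 -0.01 -0.1 ]  s 73.22 pos [506.14 -68.5   53.76] t 28.15
```

View pics/w17.png

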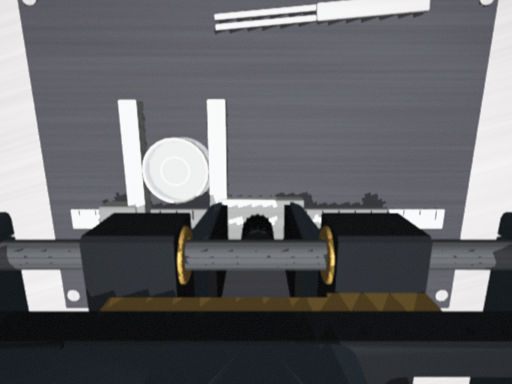

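drive_tool:
  series:
    - [0.66, [0, 0, -5], [0, 0, 0]]
    - [0.66, [0, 0, -20], [0, 0, 0]]
    - [0.66, [0, 0, -50], [0, 0, 0]]
    - [0.66, [0, 0, -75], [0, 0, 0]]
    - [0.66, [0, 0, -80], [0, 0, 0]]

```text
time_s: 28.75
ee_pos: [507.9, -68.7, 136.8]
ee_rot: [-179.6, 0.0, -105.9]
force: [0.3, 0.8, 0.4]
gripper_width: 31.3
```

drive_tool:
  series:
    - [0.66, [0, 0, 0], [0, 0, 0]]
    - [0.66, [0, 0, 0], [0, 0, 0]]
    - [0.66, [0, 0, 0], [0, 0, 0]]
    - [0.66, [0, 0, 0], [0, 0, 0]]
    - [0.66, [0, 0, 0], [0, 0, 0]]

```text
time_s: 29.25
ee_pos: [505.5, -68.4, 132.9]
ee_rot: [179.9, -0.0, -105.9]
force: [-0.1, 0.2, -0.9]
gripper_width: 30.6
```

```bash
python3 -c "
from h import *
from workcell import env
import pickle
f=env.grab_frame('wrist');pickle.dump(f,open('w18.pkl','wb'));cv2.imwrite('pics/w18.png',cv2.resize(f['image'][60:200,80:280,::-1],None,fx=4,fy=4,interpolation=cv2.INTER_CUBIC))
t=env.grab_frame('side');cv2.imwrite('pics/s18.png',cv2.resize(t['image'][60:200,190:330,::-1],None,fx=4,fy=4))
t=env.grab_frame('top');cv2.imwrite('pics/t18.png',t['image'][:,:,::-1])
c=cam(f);g=cv2.cvtColor(f['image'],cv2.COLOR_RGB2GRAY)
print(env.state()['time_s'],env.state()['ee_pos'])
"
```

```text
29.4 [505.81363854 -68.46283843 133.39241673]
```

View pics/w18.png

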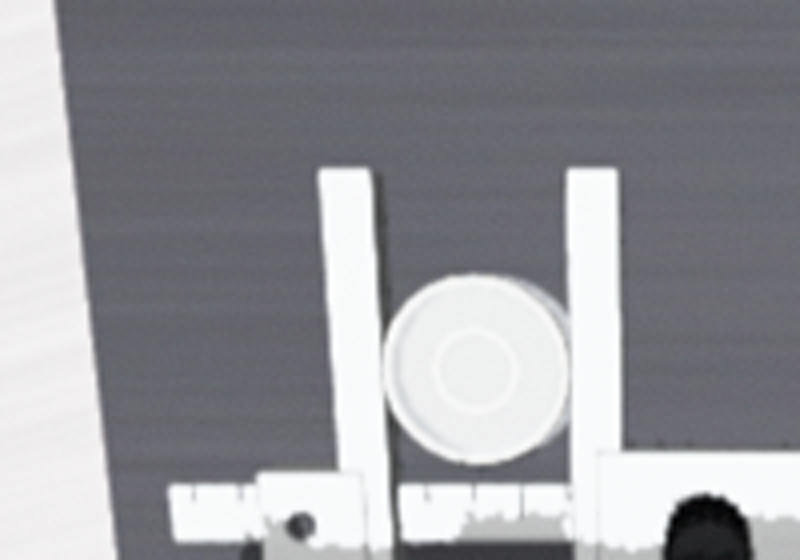

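View pics/s18.png

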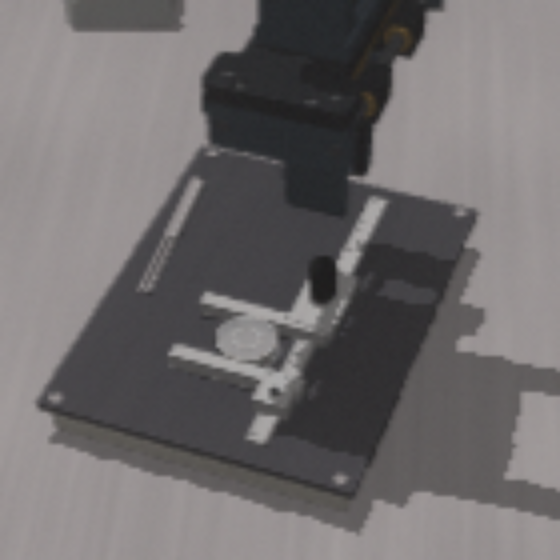

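View pics/t18.png

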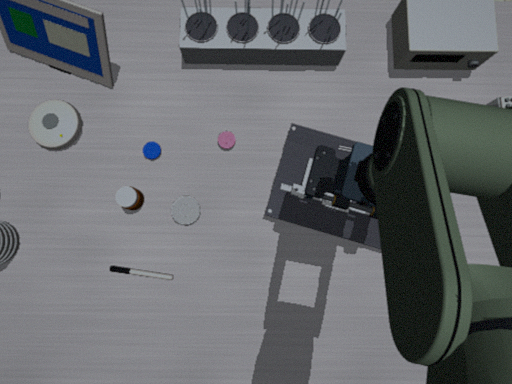

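Wrist view: the dish (centre about (199,152) px in the full frame) sits flat between both jaws, with no visible gap at either jaw. The fingers are clear of the knob. In the top view the jar, pen and large dish are where they were at the start.

```bash
python3 -c "
from h import *
import pickle
f=pickle.load(open('w18.pkl','rb'));c=cam(f)
d=ray(c,(80+476/4-.4,60+369/4-.4),45)[0];x=np.array([Y[1],-Y[0],0]);print('dish from beam',d@x-506.2)
from workcell import env
env.job_done();print('done')
"
```

```text
dish from beam 32.103500777389456
the job is handed in; nothing more can be done
done
```

I opened the jaw to about 90 mm, set the small dish on the plate midway between the jaws, and closed the jaw on it by pushing the knob with one finger. The job is handed in, at about 29 s of the 64 s allowed; it gives no verdict.

- **Contact:** the push force stayed at about 2.4 N (the slide's drag), then rose to 2.85, 3.3 and 4.4 N over the last 0.4 mm. That leaves about 2 N on the dish, which I work out to be roughly 0.6° of spring in the jaw, from the stiffness given. I did not measure the angle itself.
- **After letting go:** the tool force dropped to zero and the fingers were clear. The wrist and side views show the dish flat, about 32 mm from the beam's centre line, with no visible gap at either jaw.
- **Other objects:** the jar, pen and large dish looked unmoved in the top view. In the wrist and side views the tweezers also looked to be in place; no positions were computed for any of them.
- **Not checked:** I did not measure the grip again after release; that it holds relies on the drag (about 2.2–2.4 N) being slightly more than the grip. My first knob position after opening was about 3 mm off along the beam. I corrected it from the slider face position and a second picture before lowering the fingers.

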